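Show the module to the inspection camera

ROBOT

A 6-joint arm with a two-finger parallel gripper is mounted at the origin on a cart in front of the work surface, level with it; the furniture and walls round the work are solid. World frame = base frame: x ahead of the robot, y to its left, z up, the work surface at z = 0. Lengths are in m, angles in rad, forces in N, time in s.
With the tool pointing down it reaches from about 0.35 to 0.925 m from the base axis. Payload 6.4 kg.
Tool frame: the origin (TCP) lies at the very end of the fingers, on their centre line; the grasp point (between the pads) lies 19 mm behind it (r.hold_point_z is the distance from the TCP to the grasp point, in m); z points along the fingers, y is the line along which they close (so a half turn about z gives the same grasp; the last joint's range is limited). The gripper opens to 94 mm and grips with 3 to 60 N. Pads are 16 mm wide; open, the fingers measure 119 mm over their backs; the gripper's body (75 mm by 177 mm) begins 78 mm behind the grasp point.
Start: joints at [-1.425, 0.245, 1.558, -0, 1.339, -0.174], TCP at [0.204, -0.617, 0.205] pointing down, gripper open.
Joint ranges: [-3.13, 3.13], [-1.02, 2.26], [0.13, 2.54], [-0.95, 4.09], [0.21, 2.88], [-2.74, 2.74]. Speed limits (rad/s): [2.57, 2.57, 3.14, 3.14, 3.14, 3.14].

INTERFACE

Orientations are given as [roll, pitch, yaw] about the fixed x, y, z axes, in that order (R = Rz(yaw) Ry(pitch) Rx(roll)).
In Python, from bench import r gives the robot as it stands.
- The arm moves only by the shell command python3 inch.py 'ROWS' [FORCE]. ROWS is rows parted by semicolons, their numbers by spaces, 1 to 10 of them, each of 5 numbers: the opening from 0.0 (shut) to 1.0 (fully open), then dx, dy, dz in m, then a turn about the tool's z in rad; each row is the pose to reach, as a shift and turn from the pose commanded when the command began, along the tool's axes at that moment; what a row does not reach only later rows make up. A row lasts 1/12 s, in which the tool goes at most 0.0417 m and 0.125 rad, less where a joint would pass 70% of its speed; a pose out of reach is approached as far as the arm can. The fingers move at their own pace and stop on an object; FORCE is the grip in N (left out, the last holds). Time passes only in rows, so rows that do not move let the fingers close. It prints the time, the measured TCP pose, the force, the opening and the grip force at its end.
- r.get_obs(): the state, without advancing time (a new reading comes with each control period).
- r.capture(name): name is "scene" or "top" or "wrist"; returns the picture (480x640x3 uint8, red, green, blue); there is no depth.
- r.camera_model(name): a dict with "fx", "fy", "cx", "cy" (pixels), "eye" and "attitude" of the camera in the world; the wrist camera has in their place "tool_from_camera" (4x4, takes a point from camera to tool coordinates, whose origin is the TCP and whose axes are the flange's). Camera axes: x right, y down, z forward; pixel columns grow to the right and rows downward; lengths in m; the calibration is good to about 2 mm. A picture is of the moment at which its call begins: read the wrist's pose just before it. camera_model takes no time and is no camera call.
- r.finish_job(): hands the job in; it is judged then, once.
The state is a dict: "clock": time; "joints": joint angles; "qvel": joint speeds; "effort": joint torques, N m; "position": TCP position; "orientation": TCP orientation; "force": force on the tool from outside, world axes, zero at the start; "wrist_torque": the same for the moment, N m; "gripper_width": opening from 0.0 (shut) to 1.0 (fully open); "grip_force": force on a finger pad.
Only numpy, scipy, OpenCV 4.12 (cv2) and the standard library are available. Lean on these libraries where they do the work, as an engineer would, in place of code of your own. Each camera call takes 0.05 s, during which the arm holds its last target. There are 200 camera calls.

TASK

Somebody left the date stamp standing on one of the three modules in the tray: take it off and stand it upright on the bare bench beside the tray. Then lift the module it stood on out of the tray and present it to the inspection camera in mid-air: its terminal end squarely facing the lens, centred on the lens axis with 10 cm between lens and end face, the cover side still upward and the module not rolled sideways. Finish while holding it still there; do not touch the camera, and leave the other modules, the timer and the dropper bottle where they are.

Things in the scene. Friction and masses are not known exactly. Their poses are not given: they have to be found in the camera images.
- tray: Flat aluminium tray fixed to the bench, 112 (its x) x 246 (its y) x 8 mm. Three nests along its y at -92, 0, +92 mm, each holding a module lengthwise along tray x, underside 8 mm above the bench, between black corner locators 10 mm high with 2 mm play; the middles of the modules' long sides are free, 46 mm gap to the neighbour. Origin: centre of the underside; z up.
- module_a: The module under the stamp, in any of the nests (the other two look the same). White relay module, 46 (its x) x 72 (its y) x 30 mm high, 0.05-0.13 kg. Origin: centre of the underside; z out of its cover. Its -y end is the terminal end, with a row of brass terminals along that edge of the cover; in the tray it points away from the robot. Grip it across the 46 mm.
- terminal_end (a point): Centre of module_a's terminal end face (36 mm from its origin along its -y, 15 mm above its underside); axes as the module's.
- module_b: One of the other two modules, same make and size; stays in its nest. Origin: centre of the underside.
- module_c: One of the other two modules, same make and size; stays in its nest. Origin: centre of the underside.
- stamp: Date stamp: dark base 26 x 40 mm, 22 mm high, with a round wooden knob above it up to 73 mm, 28 mm thick at its widest; 0.035-0.075 kg. Stands upright on module_a at the start. Origin: centre of the underside; z up along the knob.
- camera_stand: Fixed stand of the inspection camera, on the left: round base of 110 mm diameter and a 16 mm steel post 360 mm high, carrying the camera on its front. Origin: centre of the underside. The camera looks along the stand's own -x, tilted downward; height and tilt of the camera are clamped at another setting each time.
- lens (a point): Centre of the camera's front glass, 0.2 to 0.3 m above the bench, in a white ring light of 48 mm diameter. Its axes: -x is the optical axis, straight out of the lens (14 to 32 degrees below level), y is level, z is the upward direction of the picture.
- timer: Small shift timer, 60 x 62 x 23 mm, bystander on the bench front left. Origin: centre of the underside.
- dropper: Dropper bottle, 32 mm diameter, 70 mm high, bystander standing behind the tray. Origin: centre of the underside.

How it is judged:
By the outcome, as a careful person would: the job done as asked, in the order asked, and still so for the second after the job is handed in, while the arm keeps its last pose, push and grip.
It also fails if it takes over 58 s, if anything falls off the work surface, if the arm or the gripper's body presses on something with over 40 N, if the wrist force passes 120 N, or if a joint passes its speed limit or range.

## Working session

There is one attempt and no reset: what is moved stays moved. The work goes in short steps, Python scripts to look and compute and a shell command to move; the robot and the scene stay as the last step left them, time stands still between calls to the robot, and variables do not carry over. Pictures are saved under pics/ and viewed, at most 10 in all, crops included, and the job is handed in when it is done.

```bash
ls; mkdir -p pics
python3 - <<'E'
from bench import r
import cv2,numpy as np
np.set_printoptions(precision=4,suppress=True)
o=r.get_obs();print(o['clock'],o['position'],o['orientation'],o['gripper_width'],r.hold_point_z)
for n in("scene","top"):
    cv2.imwrite(f"pics/{n}0.png",r.capture(n)[:,:,::-1])
for n in("scene","top","wrist"): print(n,r.camera_model(n))
E
```

```text
bench.py
inch.py
pics
0.0 [ 0.2043 -0.6165  0.2044] [-3.1398 -0.0003  0.3198] 0.9975542456565126 0.0188
scene {'fx': 533.603227743809, 'fy': 533.603227743809, 'cx': 318.0610707790925, 'cy': 229.53370326595729, 'eye': array([0.1894, 0.8002, 0.7129]), 'attitude': array([-2.2409, -0.0171, -2.5991])}
top {'fx': 571.8847739693027, 'fy': 571.8847739693027, 'cx': 320.05424961041615, 'cy': 237.66535105166002, 'eye': array([0.3547, 0.1656, 1.3451]), 'attitude': array([-2.9875,  0.0034, -1.5981])}
wrist {'fx': 356.8891453374035, 'fy': 356.8891453374035, 'cx': 318.0560492849844, 'cy': 233.85247484784628, 'tool_from_camera': array([[-0.0003, -0.9572, -0.2894,  0.0858],
       [ 1.    , -0.0003, -0.    , -0.0006],
       [-0.0001, -0.2894,  0.9572, -0.1788],
       [ 0.    ,  0.    ,  0.    ,  1.    ]])}
```
View pics/scene0.png

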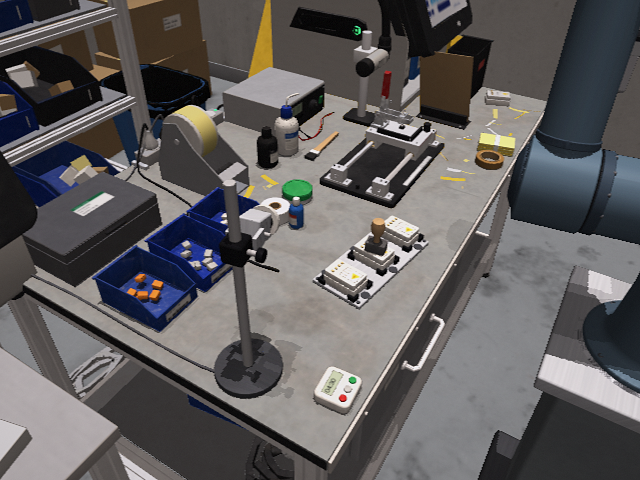

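View pics/top0.png

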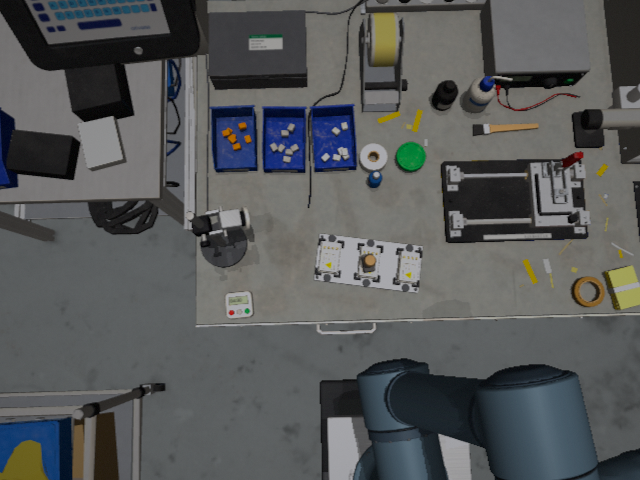

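The stamp is on the middle module (top view about (370,262)). The camera stand base is at top (223,248), and its head points right, toward -y. Next I'll zoom in on the camera head and the tray.

Create h.py:
```python
from bench import r
import cv2,numpy as np
from scipy.spatial.transform import Rotation as R
np.set_printoptions(precision=4,suppress=True)
def cam(n,o=None):
    m=r.camera_model(n)
    if n=="wrist":
        o=o or r.get_obs(); T=np.eye(4); T[:3,:3]=R.from_euler('xyz',o['orientation']).as_matrix(); T[:3,3]=o['position']
        T=T@m['tool_from_camera']; A,e=T[:3,:3],T[:3,3]
    else: A,e=R.from_euler('xyz',m['attitude']).as_matrix(),m['eye']
    return m,A,e
def ray(c,p):
    m,A,e=c; d=A@np.array([(p[0]-m['cx'])/m['fx'],(p[1]-m['cy'])/m['fy'],1.]); return e,d/np.linalg.norm(d)
def plane(c,p,z):
    e,d=ray(c,p); return e+d*(z-e[2])/d[2]
def tri(rays):
    M=np.zeros((3,3));b=np.zeros(3)
    for e,d in rays: P=np.eye(3)-np.outer(d,d); M+=P;b+=P@e
    x=np.linalg.solve(M,b); return x,[np.linalg.norm((np.eye(3)-np.outer(d,d))@(x-e)) for e,d in rays]
def proj(c,X):
    m,A,e=c; q=A.T@(np.asarray(X)-e); return np.array([m['cx']+m['fx']*q[0]/q[2],m['cy']+m['fy']*q[1]/q[2]])
```

Run:
```python
from h import *
s=cv2.imread('pics/scene0.png');t=cv2.imread('pics/top0.png')
a=cv2.resize(s[180:290,215:315],None,fx=4,fy=4,interpolation=cv2.INTER_CUBIC)
b=cv2.resize(t[195:295,185:265],None,fx=4.4,fy=4.4,interpolation=cv2.INTER_CUBIC)
cv2.imwrite('pics/z1.png',np.hstack([a,b]))
ct=cam('top');cs=cam('scene')
print(ct[1],cs[1])
for p in [(320,234),(315,280),(424,245),(418,292)]: print(p,plane(ct,p,.008))
print('knob',plane(ct,(370,262),.1),'place',plane(ct,(460,280),0), 'stand',plane(ct,(223,248),.01))
```

```text
[[-0.0273 -0.9878  0.1535]
 [-0.9996  0.0275 -0.0009]
 [-0.0034 -0.1535 -0.9882]] [[-0.8563 -0.3321  0.3956]
 [-0.5162  0.525  -0.6767]
 [ 0.0171 -0.7837 -0.621 ]]
(320, 234) [0.5712 0.1643 0.008 ]
(315, 280) [0.4626 0.179  0.008 ]
(424, 245) [ 0.5381 -0.0803  0.008 ]
(418, 292) [ 0.428  -0.0602  0.008 ]
knob [0.4912 0.0567 0.1   ] place [ 0.4538 -0.1618  0.    ] stand [0.5438 0.3938 0.01  ]
```

View pics/z1.png

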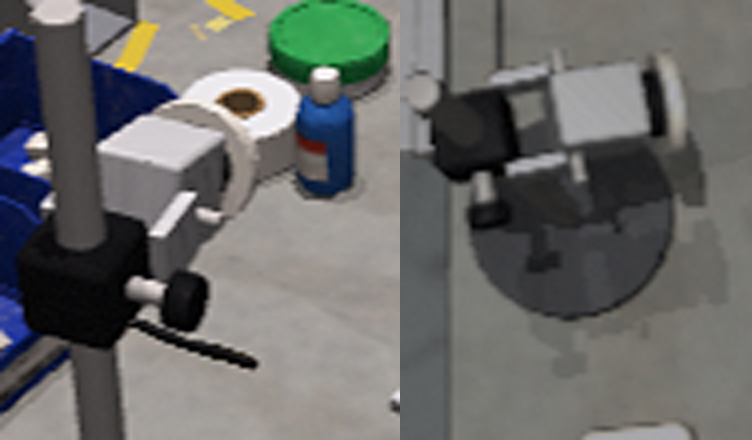

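```bash
R="1 0.26 -0.27 -0.03 0.46"; python3 inch.py '1 0.26 -0.27 -0.03 0.46; 1 0.26 -0.27 -0.03 0.46; 1 0.26 -0.27 -0.03 0.46; 1 0.26 -0.27 -0.03 0.46; 1 0.26 -0.27 -0.03 0.46; 1 0.26 -0.27 -0.03 0.46; 1 0.26 -0.27 -0.03 0.46; 1 0.26 -0.27 -0.03 0.46; 1 0.26 -0.27 -0.03 0.46; 1 0.26 -0.27 -0.03 0.46'
```

```text
clock: 0.93
position: [0.3683, -0.2739, 0.2357]
orientation: [-3.14, -0.001, -0.133]
force: [0.3, -0.2, -1.2]
gripper_width: 1.002
grip_force: 0.0
```

```bash
python3 inch.py '1 0.106 -0.348 0.015 0; 1 0.106 -0.348 0.015 0; 1 0.106 -0.348 0.015 0; 1 0.106 -0.348 0.015 0; 1 0.106 -0.348 0.015 0; 1 0.106 -0.348 0.015 0; 1 0.106 -0.348 0.015 0; 1 0.106 -0.348 0.015 0; 1 0.106 -0.348 0.015 0; 1 0.106 -0.348 0.015 0'
python3 - <<'E'
from h import *
o=r.get_obs();i=r.capture("wrist");print(o['position'],o['orientation'])
cv2.imwrite('pics/w1.png',i[:,:,::-1])
c=cam('wrist',o)
print(proj(c,[.491,.057,.1]))
E
```

```text
clock: 1.77
position: [0.5207, 0.0546, 0.2196]
orientation: [-3.14, 0.001, -0.135]
force: [0.8, -0.6, -0.5]
gripper_width: 0.995
grip_force: 0.0
[0.5207 0.0546 0.2196] [-3.1404  0.0011 -0.1349]
[321.1262 260.4306]
```

View pics/w1.png

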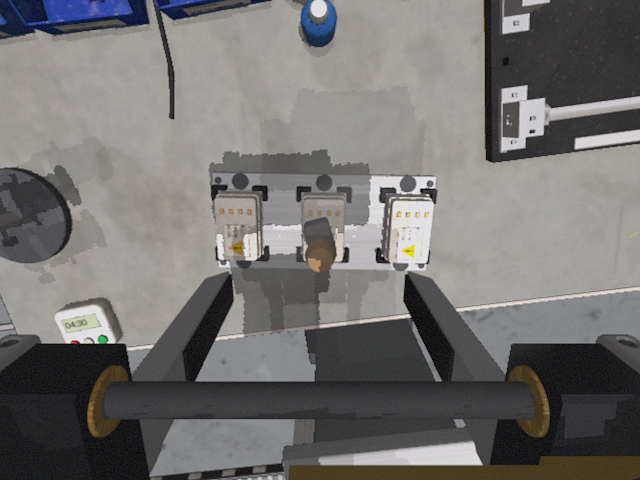

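The wrist view shows the tray with corners at (210,174), (437,177) and (430,270), the modules at columns 239, 323 and 409, and the stamp knob at (320,253).

Run:
```python
from h import *
o=r.get_obs();cw=cam('wrist',o);ct=cam('top');cs=cam('scene')
ims={'w':(cv2.imread('pics/w1.png'),cw,(290,215,350,285)),'t':(cv2.imread('pics/top0.png'),ct,(355,245,385,280)),'s':(cv2.imread('pics/scene0.png'),cs,(360,210,395,260))}
rays=[]
for k,(im,c,b) in ims.items():
    h=cv2.cvtColor(im,cv2.COLOR_BGR2HSV); m=cv2.inRange(h,(5,70,50),(22,255,255)); z=np.zeros_like(m); x0,y0,x1,y1=b; z[y0:y1,x0:x1]=m[y0:y1,x0:x1]
    n,l,st,ce=cv2.connectedComponentsWithStats(z); j=1+np.argmax(st[1:,4]); print(k,ce[j],st[j])
    rays.append(ray(c,ce[j]))
print('knob',tri(rays))
for p in [(210,174),(437,177),(430,270)]: print(p,plane(cw,p,.008))
# white modules
g=cv2.cvtColor(ims['w'][0],cv2.COLOR_BGR2GRAY)
big=cv2.resize(ims['w'][0][165:280,200:445],None,fx=3.2,fy=3.2,interpolation=cv2.INTER_CUBIC)
cv2.imwrite('pics/z2.png',big)
```

```text
w [320.9309 257.8549] [306 241  30  31 579]
t [369.2991 260.2735] [363 254  13  13 117]
s [377.5373 228.5765] [371 218  14  25 255]
knob (array([0.4929, 0.0568, 0.0909]), [np.float64(0.0038406013046247923), np.float64(0.003187851757508296), np.float64(0.0019044792907950317)])
(210, 174) [0.5709 0.1652 0.008 ]
(437, 177) [ 0.5341 -0.0793  0.008 ]
(430, 270) [ 0.4254 -0.0668  0.008 ]
```

View pics/z2.png

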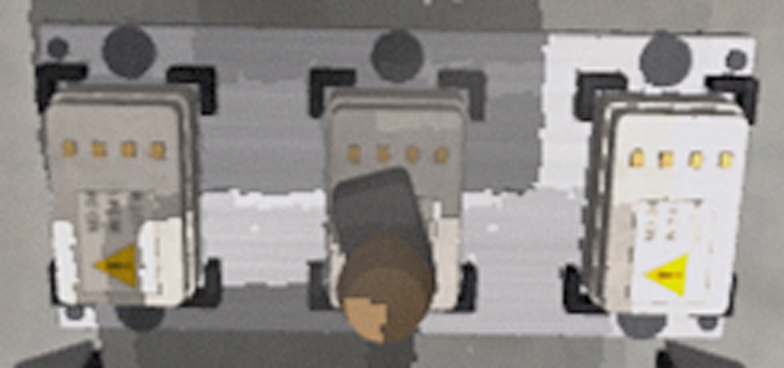

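```bash
python3 inch.py '1 -0.028 0.002 0.06 0; 1 -0.028 0.002 0.06 0; 0.7 -0.028 0.002 0.1 0; 0.6 -0.028 0.002 0.13 0; 0.5 -0.028 0.002 0.143 0; 0.4 -0.028 0.002 0.143 0; 0 -0.028 0.002 0.143 0; 0 -0.028 0.002 0.143 0; 0 -0.028 0.002 0.143 0; 0 -0.028 0.002 0.143 0' 12
python3 - <<'E'
from h import *
o=r.get_obs();print(o['position'],o['force'],o['gripper_width'])
cv2.imwrite('pics/w2.png',r.capture('wrist')[150:,100:540,::-1])
E
```

```text
clock: 2.65
position: [0.4931, 0.0523, 0.0791]
orientation: [-3.142, -0.003, -0.14]
force: [-0.7, -0.2, -0.3]
gripper_width: 0.469
grip_force: 0.0
[0.4931 0.0523 0.0791] [-0.6631 -0.1795 -0.3026] 0.46875941140350136
```

View pics/w2.png

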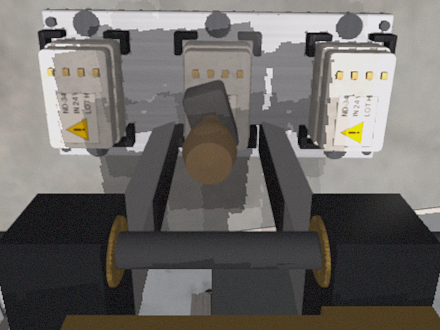

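Fingertips are at crop (180,130) and (262,130), so the knob at crop (209,152) sits about 10 px left of their midpoint. I'll measure the offset.

Run:
```python
from h import *
o=r.get_obs();c=cam('wrist',o)
for z in(.085,.095,.1): print(z,plane(c,(309,301),z))
print(o['position'],o['gripper_width'])
```

```text
0.085 [0.4894 0.0588 0.085 ]
0.095 [0.4945 0.0578 0.095 ]
0.1 [0.497  0.0573 0.1   ]
[0.4929 0.0524 0.0788] 0.4256194239912443
```

```bash
python3 inch.py '0.45 0.001 -0.005 0.001 0; 0.4 0.001 -0.005 0.001 0; 0 0.001 -0.005 0.001 0; 0 0.001 -0.005 0.001 0; 0 0.001 -0.005 0.001 0; 0 0.001 -0.005 0.001 0; 0 0.001 -0.005 0.001 0; 0 0.001 -0.005 0.001 0; 0 0.001 -0.005 0.001 0; 0 0.001 -0.005 0.001 0' 12
```

```text
clock: 3.53
position: [0.4936, 0.0575, 0.0765]
orientation: [-3.142, -0.0, -0.14]
force: [0.5, -0.2, 0.4]
gripper_width: 0.281
grip_force: 12.0
```

```bash
python3 inch.py '0 0 0 -0.03 0; 0 0 0 -0.06 0; 0 -0.002 0.03 -0.06 0; 0 -0.004 0.07 -0.06 0; 0 -0.004 0.11 -0.06 0; 0 -0.004 0.15 -0.06 0; 0 -0.004 0.18 -0.06 0; 0 -0.004 0.2 -0.05 0; 0 -0.004 0.21 -0.02 0; 0 -0.004 0.21 0.01 0' && python3 inch.py '0 0 0 0.012 0; 0 0 0 0.02 0; 0 0 0 0.022 0; 0 0 0 0.024 0; 0 0 0 0.025 0; 0 0 0 0.0255 0; 0 0 0 0.0255 0'
python3 - <<'E'
from h import *
cv2.imwrite('pics/w3.png',r.capture('wrist')[100:,100:600,::-1])
E
```

```text
clock: 4.37
position: [0.4613, -0.153, 0.0672]
orientation: [3.139, -0.004, -0.143]
force: [-0.1, 0.4, -0.7]
gripper_width: 0.275
grip_force: 12.0
clock: 4.95
position: [0.461, -0.1501, 0.0419]
orientation: [3.141, -0.002, -0.14]
force: [-0.5, -0.8, 0.9]
gripper_width: 0.275
grip_force: 12.0
```

View pics/w3.png

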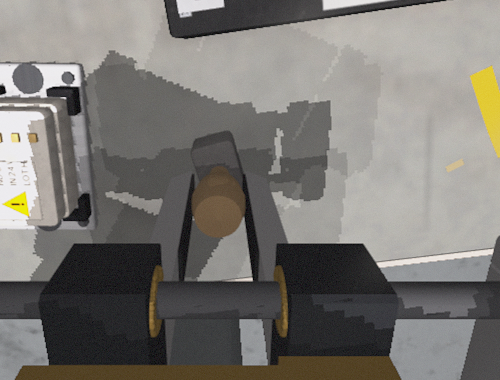

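The stamp is held upright above bare bench, right of the tray. I'll lower it to contact.

```bash
python3 inch.py '0 0 0 0.001 0; 0 0 0 0.002 0; 0 0 0 0.003 0; 0 0 0 0.0035 0; 0 0 0 0.0035 0'
```

```text
clock: 5.42
position: [0.4609, -0.1503, 0.0384]
orientation: [3.141, -0.001, -0.14]
force: [-0.8, 0.5, 4.8]
gripper_width: 0.273
grip_force: 12.0
```

Contact is made (4.8 N). I'll release and rise.

```bash
python3 inch.py '0.45 0 0 0 0; 0.5 0 0 0 0; 0.55 0 0 0 0; 0.6 0 0 0 0; 0.6 0 0 0 0; 0.6 0 0 -0.02 0; 0.7 0 0 -0.05 0; 0.8 0 0 -0.09 0; 0.8 0 0 -0.13 0; 0.8 0 0 -0.17 0' && python3 inch.py '0.8 0.05 -0.04 -0.02 0; 0.8 0.05 -0.08 -0.02 0; 0.8 0.05 -0.12 -0.02 0; 0.8 0.05 -0.16 -0.02 0; 0.8 0.05 -0.2 0 0; 0.8 0.05 -0.2 0 0; 0.8 0.05 -0.2 0 0; 0.8 0.05 -0.2 0 0'
python3 - <<'E'
from h import *
o=r.get_obs();print(o['position'],o['orientation'])
i=r.capture('wrist')[:,:,::-1]; t=r.capture('top')[:,:,::-1]
cv2.imwrite('pics/w4.png',i);cv2.imwrite('pics/t4.png',t)
a=cv2.resize(i[150:310,180:480],None,fx=2.2,fy=2.2); b=cv2.resize(t[230:300,300:490],None,fx=3,fy=3)
v=np.zeros((a.shape[0]+b.shape[0],a.shape[1],3),np.uint8);v[:a.shape[0]]=a;v[a.shape[0]:,:b.shape[1]]=b
cv2.imwrite('pics/z4.png',v);print(v.shape)
E
```

```text
clock: 6.25
position: [0.4597, -0.1495, 0.209]
orientation: [-3.141, 0.001, -0.14]
force: [0.4, -0.3, 0.8]
gripper_width: 0.797
grip_force: 0.0
clock: 6.92
position: [0.5374, 0.0416, 0.207]
orientation: [3.141, 0.001, -0.139]
force: [0.5, -0.1, 0.0]
gripper_width: 0.803
grip_force: 0.0
[0.5374 0.0416 0.207 ] [ 3.1412  0.0011 -0.1385]
(562, 660, 3)
```

View pics/z4.png

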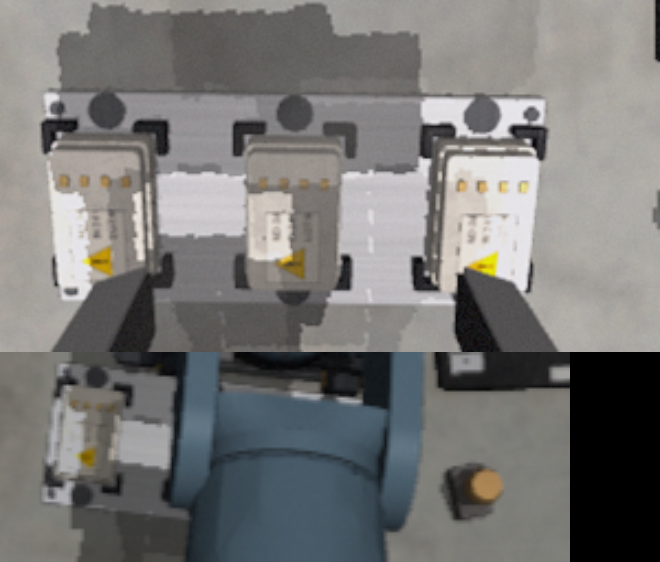

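The stamp stands upright beside the tray. The middle module's cover corners in the wrist view are about (292,218), (335,217), (334,282) and (293,282). Next: module pose, and a rough lens position.

Run:
```python
from h import *
o=r.get_obs();c=cam('wrist',o);ct=cam('top');cs=cam('scene')
P=[plane(c,p,.038) for p in[(291.8,218.2),(335.5,216.8),(333.6,281.8),(293.2,281.8)]]
print(np.array(P),np.mean(P,0))
f=(P[0]+P[1]-P[2]-P[3])/2; print('len',np.linalg.norm(f),'yaw',np.arctan2(f[1],f[0]))
print('lens~',tri([ray(ct,(247,217.5)),ray(cs,(272,219.5))]))
print('clamp/post top',tri([ray(ct,(185+22/4.4,195+92/4.4)),ray(cs,(215+57/4,180+8/4))]))
```

```text
[[0.5384 0.0677 0.038 ]
 [0.5336 0.024  0.038 ]
 [0.4633 0.035  0.038 ]
 [0.4694 0.0775 0.038 ]] [0.5012 0.0511 0.038 ]
len 0.070466122643428 yaw -0.14866978900963834
lens~ (array([0.5644, 0.3041, 0.2422]), [np.float64(0.006167028345196819), np.float64(0.006167028345196853)])
clamp/post top (array([0.5529, 0.3921, 0.3583]), [np.float64(0.0001325469177842362), np.float64(0.00013254691778436417)])
```

```bash
python3 inch.py '0.8 -0.159 -0.142 -0.063 -1.2; 0.8 -0.159 -0.142 -0.063 -1.2; 0.8 -0.159 -0.142 -0.063 -1.2; 0.8 -0.159 -0.142 -0.063 -1.2; 0.8 -0.159 -0.142 -0.063 -1.2; 0.8 -0.159 -0.142 -0.063 -1.2; 0.8 -0.159 -0.142 -0.063 -1.2; 0.8 -0.159 -0.142 -0.063 -1.2; 0.8 -0.159 -0.142 -0.063 -1.2; 0.8 -0.159 -0.142 -0.063 -1.2' && python3 inch.py '0.8 0 0 0 -0.12; 0.8 0 0 0 -0.24; 0.8 0 0 0 -0.36; 0.8 0 0 0 -0.48; 0.8 0 0 0 -0.54; 0.8 0 0 0 -0.54; 0.8 0 0 0 -0.54'
python3 - <<'E'
from h import *
o=r.get_obs();c=cam('wrist',o);print(o['position'],o['orientation'],o['joints'])
cv2.imwrite('pics/w5.png',r.capture('wrist')[:,:,::-1]);np.save('o5.npy',np.r_[o['position'],o['orientation']])
print(proj(c,[.564,.304,.242]))
E
```

```text
clock: 7.85
position: [0.4008, 0.2029, 0.2713]
orientation: [3.14, -0.001, 1.063]
force: [0.8, -0.8, -0.3]
gripper_width: 0.803
grip_force: 0.0
clock: 8.43
position: [0.4007, 0.2031, 0.271]
orientation: [3.141, -0.0, 1.596]
force: [0.1, -0.6, 0.1]
gripper_width: 0.803
grip_force: 0.0
[0.4007 0.2031 0.271 ] [ 3.1406 -0.0001  1.5961] [ 0.2158 -0.3013  1.9734 -0.0001  1.4685  0.1906]
[618.7075 104.7213]
```

```bash
cat > snap.py <<'E'
from h import *
import sys
k=sys.argv[1]
o=r.get_obs();c=cam('wrist',o);print(o['position'],o['orientation'])
cv2.imwrite(f'pics/w{k}.png',r.capture('wrist')[:,:,::-1]);np.save(f'o{k}.npy',np.r_[o['position'],o['orientation']])
print(proj(c,[.564,.304,.242]))
E
python3 inch.py '0.8 -0.085 0.068 -0.03 0; 0.8 -0.085 0.068 -0.03 0; 0.8 -0.085 0.068 -0.03 0; 0.8 -0.085 0.068 -0.03 0; 0.8 -0.085 0.068 -0.03 0' >/dev/null && python3 snap.py 6 && python3 inch.py '0.8 -0.02 0.04 0 0; 0.8 -0.02 0.08 0 0; 0.8 0 0.12 0 0; 0.8 0 0.16 0 0; 0.8 0 0.2 0 0; 0.8 0.02 0.24 0 0; 0.8 0.05 0.272 0.03 0; 0.8 0.078 0.272 0.03 0; 0.8 0.078 0.272 0.03 0; 0.8 0.078 0.272 0.03 0' >/dev/null && python3 snap.py 7
python3 - <<'E'
import cv2,numpy as np
a=cv2.imread('pics/w5.png')[10:210,440:640];b=cv2.imread('pics/w6.png');d=cv2.imread('pics/w7.png')
b=b[20:220,360:560] ; d=d[10:210,0:200]
cv2.imwrite('pics/z5.png',cv2.resize(np.hstack([a,b,d]),(800*1,int(200*800/600)),interpolation=cv2.INTER_CUBIC))
E
```

```text
[0.4713 0.1199 0.3008] [ 3.1413 -0.0002  1.5959]
[490.5418 -53.5828]
[0.7387 0.2099 0.2679] [-3.1376  0.0004  1.6034]
[-1.424  98.5829]
```

```bash
python3 inch.py '0.8 0.011 -0.01 -0.03 0; 0.8 0.011 -0.039 -0.062 0; 0.8 0.011 -0.039 -0.062 0; 0.8 0.011 -0.039 -0.062 0' >/dev/null && python3 snap.py 8 && python3 inch.py '0.8 -0.04 0 0 0.12; 0.8 -0.06 -0.04 0 0.24; 0.8 -0.069 -0.08 0 0.36; 0.8 -0.069 -0.12 0 0.48; 0.8 -0.069 -0.16 0 0.6; 0.8 -0.069 -0.187 0.02 0.72; 0.8 -0.069 -0.187 0.05 0.84; 0.8 -0.069 -0.187 0.05 0.96; 0.8 -0.069 -0.187 0.05 1.08; 0.8 -0.069 -0.187 0.05 1.2' >/dev/null && python3 inch.py '0.8 0 0 0 0.12; 0.8 0 0 0 0.24; 0.8 0 0 0 0.36; 0.8 0 0 0 0.48; 0.8 0 0 0 0.55; 0.8 0 0 0 0.55; 0.8 0 0 0 0.55' && python3 snap.py 9
```

```text
[0.7007 0.2166 0.3383] [ 3.1333 -0.0007  1.5996]
[132.1878 117.9043]
clock: 11.63
position: [0.5154, 0.1419, 0.2812]
orientation: [3.141, 0.002, -0.149]
force: [0.1, 0.6, -0.3]
gripper_width: 0.802
grip_force: 0.0
[0.5154 0.1419 0.2812] [ 3.141   0.0021 -0.1491]
[ 55.2652 227.2162]
```

Run:
```python
import cv2,numpy as np
b=cv2.imread('pics/w9.png')[140:340,0:133];d=cv2.imread('pics/w8.png')[20:220,65:198]
v=cv2.resize(np.hstack([b,d]),None,fx=3,fy=3,interpolation=cv2.INTER_CUBIC);print(v.shape)
cv2.imwrite('pics/z6.png',v)
```

```text
(600, 798, 3)
```

View pics/z6.png

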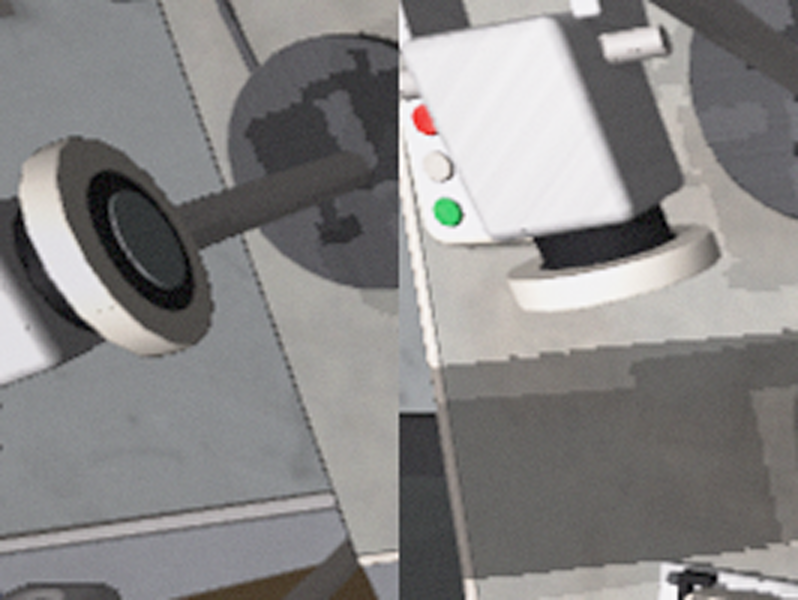

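The left crop (w9) shows the ring's front face as an ellipse, with the black disc centred near crop (147,243) and the ring's front rim spanning about (60–213, 137–355). The right crop (w8) shows it from the side, with box edges (550,15)→(632,218) and (405,45)→(495,235) along the optical axis.

```bash
cat > lens.py <<'E'
from h import *
from scipy.optimize import least_squares
def L(k):
    a=np.load(f'o{k}.npy'); return cam('wrist',dict(position=a[:3],orientation=a[3:]))
c9,c8=L(9),L(8)
im=cv2.imread('pics/w9.png');g=cv2.cvtColor(im,cv2.COLOR_BGR2GRAY)
hsv=cv2.cvtColor(im,cv2.COLOR_BGR2HSV)
roi=np.zeros_like(g);roi[185:255,22:75]=255
m=cv2.bitwise_and(cv2.inRange(g,0,62),roi)
n,l,st,ce=cv2.connectedComponentsWithStats(m);lab=[j for j in range(1,n) if st[j,4]>80];print([(st[j],ce[j]) for j in lab])
j=max(lab,key=lambda j:st[j,4]);cs,_=cv2.findContours((l==j).astype(np.uint8),cv2.RETR_EXTERNAL,cv2.CHAIN_APPROX_NONE)
e=cv2.fitEllipse(cs[0]);print('black ellipse',e)
# shared: centre C, normal angles, black radius rb
def circ(C,n,rad,N=60):
    y=np.cross([0,0,1],n);y/=np.linalg.norm(y);z=np.cross(n,y);t=np.linspace(0,2*np.pi,N,endpoint=False)
    return C+rad*(np.outer(np.cos(t),y)+np.outer(np.sin(t),z))
def nrm(az,t): return np.array([np.cos(t)*np.cos(az),np.cos(t)*np.sin(az),-np.sin(t)])
# w8 box edges -> plane normals containing the axis
E=[((550,15),(632,218)),((405,45),(495,235)),((605,25),(683,188))]
q=lambda p:(65+(p[0]-399)/3,20+p[1]/3)
pn=[]
for a,b in E:
    x=np.cross(ray(c8,q(a))[1],ray(c8,q(b))[1]);pn.append(x/np.linalg.norm(x))
# rim points seen in w9 (front outer rim, crop px) and w8 side extremes of the front rim
W9=[((x)/3,140+y/3) for x,y in[(80,138),(130,160),(170,195),(200,245),(213,300),(208,330),(188,351)]]
W8=[q(p) for p in[(514,303),(540,311),(590,307),(640,294),(690,275),(716,258)]]
T=np.array(cs[0][:,0,:],float)
def res(x,full=False):
    C=x[:3];n=nrm(x[3],x[4]);out=[]
    def dist(c,pts,rad):
        P=np.array([proj(c,X) for X in circ(C,n,rad,180)]); return [np.min(np.hypot(*(P-p).T)) for p in pts]
    a=dist(c9,T[::4],x[5]);b=dist(c9,W9,.024);d=dist(c8,W8,.024);f=[50*np.dot(n,p) for p in pn]
    if full: print('rms',[np.sqrt(np.mean(np.square(v))) for v in(a,b,d)],'edge dots',np.array(f)/50)
    return np.r_[a,b,d] if not USE else np.r_[a,b,d,f]
for USE in(0,1):
    s=least_squares(res,[.564,.304,.242,-1.45,.4,.012],loss='soft_l1');res(s.x,True);print(s.x,'tilt deg',np.degrees(s.x[4]),'az',np.degrees(s.x[3]))
E
python3 lens.py
```

```text
[(array([ 28, 196,  38,  48, 995], dtype=int32), array([ 46.7809, 219.6281]))]
black ellipse ((46.453460693359375, 219.70758056640625), (23.94598388671875, 54.077606201171875), 146.89010620117188)
rms [np.float64(0.3841856255467111), np.float64(1.2743096443318251), np.float64(1.731786524187516)] edge dots [-0.0007 -0.0024  0.0973]
[ 0.569   0.308   0.241  -1.3826  0.2929  0.0162] tilt deg 16.781503753996255 az -79.21428550585406
rms [np.float64(0.3888394398503142), np.float64(1.2848486991979087), np.float64(1.7176892138219968)] edge dots [-0.0019 -0.0035  0.096 ]
[ 0.569   0.3079  0.241  -1.3807  0.2917  0.0162] tilt deg 16.71597657214231 az -79.10556351063478
```

```bash
sed -i 's/^E=.*/E=[((550,15),(632,218)),((405,45),(495,235))]/; s/return np.r_\[a,b,d\] if/return np.r_[a,b,f] if/' lens.py; python3 lens.py | grep tilt
python3 inch.py '0.8 -0.002 0.03 0.03 0; 0.8 -0.002 0.06 0.06 0; 0.8 -0.002 0.085 0.09 0; 0.8 -0.002 0.093 0.13 0; 0.8 -0.002 0.093 0.17 0; 0.8 -0.002 0.093 0.2 0; 0.8 -0.002 0.093 0.22 0; 0.8 -0.002 0.093 0.235 0; 0.8 -0.002 0.093 0.24 0; 0.8 -0.002 0.093 0.24 0'
python3 - <<'E'
from h import *
o=r.get_obs();c=cam('wrist',o);i=r.capture('wrist')[:,:,::-1];cv2.imwrite('pics/w10.png',i);np.save('o10.npy',np.r_[o['position'],o['orientation']])
h=cv2.cvtColor(i,cv2.COLOR_BGR2HSV)
# brass terminals of the middle module, at cover height
C=np.array([.5,.05,.038]);x,y=proj(c,C).astype(int);print('centre px',x,y,'term px',proj(c,C+[.0297*.989,-.0297*.148,0]))
m=cv2.inRange(h,(12,90,60),(30,255,255));n,l,st,ce=cv2.connectedComponentsWithStats(m)
for j in range(1,n):
    if st[j,4]>15 and abs(ce[j][0]-x)<70: print(st[j],plane(c,ce[j],.038))
E
```

```text
[ 0.5681  0.3138  0.2337 -1.3849  0.2883  0.0167] tilt deg 16.51894081158179 az -79.34873646207323
[ 0.569   0.308   0.241  -1.383   0.2928  0.0162] tilt deg 16.776932892648897 az -79.24210384680455
clock: 12.52
position: [0.4988, 0.0507, 0.041]
orientation: [3.141, 0.003, -0.15]
force: [0.4, 0.1, -0.4]
gripper_width: 0.8
grip_force: 0.0
centre px 320 284 term px [320.7367 232.8936]
[286 249   7   8  55] [0.521  0.0642 0.038 ]
[304 249   6   8  48] [0.5196 0.0548 0.038 ]
[321 249   7   8  50] [0.5181 0.0453 0.038 ]
[339 249   7   8  53] [0.5168 0.036  0.038 ]
[301 306  24  24 304] [0.4797 0.0556 0.038 ]
```

```bash
python3 inch.py '0.75 0.001 -0.002 0.02 0; 0.7 0.001 -0.002 0.027 0; 0.7 0.001 -0.002 0.029 0; 0.65 0.001 -0.002 0.029 0; 0 0.001 -0.002 0.029 0; 0 0.001 -0.002 0.029 0; 0 0.001 -0.002 0.029 0; 0 0.001 -0.002 0.029 0' 8; python3 inch.py '0 0 0 0 0; 0 0 0 0 0; 0 0 0 0 0'
python3 - <<'E'
exec(open('lens.py').read().split('for USE')[0].replace('print','(lambda *a:0)'))
ct=cam('top');cs_=cam('scene')
for x in([.5681,.3138,.2337],[.569,.308,.241]):
    P=circ(np.array(x),nrm(-1.383,.2928),.024,200)
    a=np.array([proj(ct,p) for p in P]);b=np.array([proj(cs_,p) for p in P])
    print('top cols/rows',a.min(0),a.max(0),'scene',b.min(0),b.max(0))
t=cv2.cvtColor(cv2.imread('pics/top0.png'),cv2.COLOR_BGR2GRAY);s=cv2.cvtColor(cv2.imread('pics/scene0.png'),cv2.COLOR_BGR2GRAY)
print(t[210:226:5,236:256]);print(t[203:234,247])
print('scene row220',s[220,262:285]);print('scene row230',s[230,262:285]);print('scene col 260',s[196:215,260])
E
```

```text
clock: 13.23
position: [0.502, 0.0524, 0.0143]
orientation: [3.142, -0.001, -0.15]
force: [-0.2, -0.1, 4.1]
gripper_width: 0.489
grip_force: 8.0
clock: 13.48
position: [0.502, 0.0524, 0.0143]
orientation: [3.142, -0.001, -0.15]
force: [-0.7, 0.1, 6.7]
gripper_width: 0.488
grip_force: 8.0
top cols/rows [241.1169 207.3549] [247.1238 231.3779] scene [247.2316 209.9482] [277.3604 241.1951]
top cols/rows [243.5103 206.0581] [249.6286 230.2361] scene [248.8087 203.6499] [278.976  235.0262]
[[154 157 148 126 106  76  62  99 145 164 162 144 119 115 113 115 114 114
  116 116]
 [160 161 160 145  93  16  15  20  56 129 168 167 153 118 103 106 112 114
  115 116]
 [162 160 159 161 143  86  17  17  23  75 137 167 166 144 105 103 105 106
  106 106]
 [141 132 121 105  87  60  10   3  19  54 107 136 137 115  73  88 107 106
  109 108]]
[116 116 119 120 118 120 132 144 152 154 165 169 167 167 168 167 167 167
 164 160 154 147 136 125 114  95  76  62  61  62  62]
scene row220 [155 104  70  62  70  71  72  68  53  24  75 134 144 141 141 129 115 108
  99  98  98  95  95]
scene row230 [185  65  67  65  66  65  65  65  96 129 131 134 144 125  95 130 157 156
 158 158 160 159 157]
scene col 260 [155 155 155 162 161 160 157 175 199 236 138 142 142 140 166 210 206 208
 208]
```

```bash
cat > term.py <<'E'
from h import *
import sys
from scipy.optimize import brentq
o=r.get_obs();i=r.capture('wrist')[:,:,::-1];k=sys.argv[1];cv2.imwrite(f'pics/w{k}.png',i)
m=r.camera_model('wrist');T=m['tool_from_camera'];ct=(m,T[:3,:3],T[:3,3])   # tool-frame camera
h=cv2.cvtColor(i,cv2.COLOR_BGR2HSV);mk=cv2.inRange(h,(12,90,60),(30,255,255));n,l,st,ce=cv2.connectedComponentsWithStats(mk)
pts=sorted([tuple(ce[j]) for j in range(1,n) if 15<st[j,4]<140 and 270<ce[j][0]<370 and 180<ce[j][1]<400])
tri_=[tuple(ce[j]) for j in range(1,n) if 150<st[j,4]<900 and 270<ce[j][0]<370]
print('terminals',np.array(pts),'triangle',np.array(tri_),'pos',o['position'],'force',o['force'],'w',o['gripper_width'])
if k=='flat':
    zt=o['position'][2]-.038   # tool z of cover (positive = beyond the TCP)
    q=np.array([plane(ct,p,zt) for p in pts+tri_]);print(q);np.save('flat.npy',q)
else:
    q=np.load('flat.npy');P=np.array([0,0,-r.hold_point_z])
    def rot(X,t): # terminal end (+x tool) up (-z tool)
        d=X-P; c,s=np.cos(t),np.sin(t); return P+np.array([c*d[0]+s*d[2],d[1],-s*d[0]+c*d[2]])
    for Q,p in zip(q,pts+tri_):
        g=np.linspace(-.1,.8,901);e=[proj(ct,rot(Q,t))[1]-p[1] for t in g];print('deg',np.degrees(g[np.argmin(np.abs(e))]))
E
python3 term.py flat
```

```text
terminals [[288.4103 277.5   ]
 [308.5897 277.5   ]
 [328.5897 277.5   ]
 [348.5897 277.5   ]] triangle [[319.835  349.8175]] pos [0.502  0.0524 0.0143] force [-0.7018  0.1355  6.7252] w 0.4883390201170872
[[ 0.017  -0.0149 -0.0237]
 [ 0.017  -0.0054 -0.0237]
 [ 0.017   0.004  -0.0237]
 [ 0.017   0.0135 -0.0237]
 [-0.0225 -0.0001 -0.0237]]
```

```bash
python3 inch.py '0 0 0 -0.004 0; 0 0 0 -0.005 0; 0 -0.002 0 -0.006 0; 0 -0.0035 0 -0.008 0; 0 -0.005 0 -0.010 0; 0 -0.0065 0 -0.012 0; 0 -0.008 0 -0.0135 0; 0 -0.0095 0 -0.015 0; 0 -0.0095 0 -0.015 0; 0 -0.0095 0 -0.015 0' 8; python3 term.py t1
```

```text
clock: 14.37
position: [0.4922, 0.0539, 0.0289]
orientation: [3.142, -0.001, -0.15]
force: [2.0, -0.7, 1.1]
gripper_width: 0.489
grip_force: 8.0
terminals [[287.5    281.    ]
 [308.3944 281.169 ]
 [328.5915 281.169 ]
 [349.5    281.    ]] triangle [[319.6346 340.6146]] pos [0.4922 0.0539 0.0289] force [ 2.0374 -0.6662  1.0823] w 0.48913670438610624
deg 7.62033867523995
deg 7.964113352318444
deg 7.964113352318444
deg 7.62033867523995
deg 21.14214264032738
```

```bash
cat > pose.py <<'E'
from h import *
import sys
from scipy.optimize import least_squares
m=r.camera_model('wrist');T=m['tool_from_camera'];ct=(m,T[:3,:3],T[:3,3]);q=np.load('flat.npy');P=np.array([0,0,-r.hold_point_z])
def rot(X,t):
    d=X-P;c,s=np.cos(t),np.sin(t);return P+np.array([c*d[0]+s*d[2],d[1],-s*d[0]+c*d[2]])
def solve(obs):
    f=lambda x:np.r_[(np.array([proj(ct,rot(Q,x[0])+[x[1],x[3],x[2]]) for Q in q])-obs).ravel()]
    s=least_squares(f,[.2,0,0,0],x_scale=[.1,.01,.01,.01]);J=s.jac;cv=np.sqrt(np.diag(np.linalg.inv(J.T@J)))*.3
    print('deg %.2f +- %.2f'%(np.degrees(s.x[0]),np.degrees(cv[0])),'slip fwd,down,side mm',s.x[1:]*1e3,'+-',cv[1:]*1e3,'rms px',np.sqrt(np.mean(s.fun**2)));return s.x
if __name__=="__main__":
    i=cv2.imread(f'pics/w{sys.argv[1]}.png')
    h=cv2.cvtColor(i,cv2.COLOR_BGR2HSV);mk=cv2.inRange(h,(12,90,60),(30,255,255));n,l,st,ce=cv2.connectedComponentsWithStats(mk)
    pts=sorted([tuple(ce[j]) for j in range(1,n) if 15<st[j,4]<140 and 270<ce[j][0]<370 and 180<ce[j][1]<400])
    tr=[tuple(ce[j]) for j in range(1,n) if 150<st[j,4]<900 and 270<ce[j][0]<370]
    print(len(pts),len(tr));solve(np.array(pts+tr))
E
python3 pose.py flat; python3 pose.py t1
```

```text
4 1
deg 0.00 +- 0.68 slip fwd,down,side mm [ 0.0002 -0.0003 -0.    ] +- [0.5082 0.881  0.0641] rms px 2.298149226364391e-06
4 1
deg 15.06 +- 0.46 slip fwd,down,side mm [ 2.154  -0.4667 -0.0366] +- [0.4998 0.8945 0.0629] rms px 0.1102910587237385
```

```bash
python3 inch.py '0 -0.0007 0 -0.0005 0; 0 -0.0014 0 -0.001 0; 0 -0.0014 0 -0.001 0; 0 -0.0014 0 -0.001 0' 8; python3 term.py t2 | tail -0; python3 pose.py t2
```

```text
clock: 14.75
position: [0.4911, 0.054, 0.0298]
orientation: [-3.142, -0.001, -0.15]
force: [4.5, -0.5, 1.3]
gripper_width: 0.493
grip_force: 8.0
4 1
deg 16.47 +- 0.44 slip fwd,down,side mm [ 2.1516 -0.0505 -0.0289] +- [0.5015 0.9002 0.063 ] rms px 0.07755442033184184Exception ignored on flushing sys.stdout:
BrokenPipeError: [Errno 32] Broken pipe
```

```bash
python3 inch.py '0 0 0 0 0; 0 0 0 0 0; 0 0.0015 0 -0.001 0; 0 0.002 0 -0.015 0; 0 0.002 0 -0.04 0; 0 0.002 0 -0.08 0; 0 0.002 0 -0.1 0; 0 0.002 0 -0.1 0; 0 0.002 0 -0.1 0' 35; python3 term.py t3 >/dev/null; python3 pose.py t3
```

```text
clock: 15.55
position: [0.4916, 0.0541, 0.1293]
orientation: [-3.142, 0.002, -0.15]
force: [-0.2, -0.3, -1.9]
gripper_width: 0.487
grip_force: 35.0
4 1
deg 16.40 +- 0.44 slip fwd,down,side mm [ 2.2081 -0.1907 -0.054 ] +- [0.5006 0.8984 0.0629] rms px 0.10314192681191171
```

Run:
```python
from pose import *
g=cv2.cvtColor(cv2.imread('pics/wflat.png'),cv2.COLOR_BGR2GRAY).astype(float)
pr=g[205:285,296:342].mean(1)
for k in range(0,80,2): print((205+k,int(pr[k]),round(1e3*plane(ct,(318,205+k),-.0237)[0],1)),end=' ')
```

```text
(205, 95, np.float64(51.9)) (207, 95, np.float64(51.0)) (209, 95, np.float64(50.1)) (211, 95, np.float64(49.2)) (213, 97, np.float64(48.3)) (215, 100, np.float64(47.4)) (217, 103, np.float64(46.4)) (219, 106, np.float64(45.5)) (221, 110, np.float64(44.6)) (223, 125, np.float64(43.7)) (225, 136, np.float64(42.7)) (227, 128, np.float64(41.8)) (229, 98, np.float64(40.8)) (231, 103, np.float64(39.9)) (233, 107, np.float64(39.0)) (235, 111, np.float64(38.0)) (237, 130, np.float64(37.1)) (239, 156, np.float64(36.1)) (241, 117, np.float64(35.1)) (243, 97, np.float64(34.2)) (245, 104, np.float64(33.2)) (247, 109, np.float64(32.2)) (249, 150, np.float64(31.3)) (251, 154, np.float64(30.3)) (253, 153, np.float64(29.3)) (255, 153, np.float64(28.3)) (257, 153, np.float64(27.4)) (259, 155, np.float64(26.4)) (261, 154, np.float64(25.4)) (263, 155, np.float64(24.4)) (265, 154, np.float64(23.4)) (267, 154, np.float64(22.4)) (269, 154, np.float64(21.4)) (271, 156, np.float64(20.4)) (273, 130, np.float64(19.3)) (275, 142, np.float64(18.3)) (277, 142, np.float64(17.3)) (279, 139, np.float64(16.3)) (281, 140, np.float64(15.3)) (283, 141, np.float64(14.2))
```

Run:
```python
from pose import *
for row,zs in((248.3,(-.0237,)),(241.5,(-.0137,-.0152,-.017)),(236.5,(-.0137,-.0152,-.017)),(228.3,(-.008,-.004,0,.004)),(222,(-.008,-.004,0,.004,.0063))):
    print(row,[(z,round(1e3*plane(ct,(318,row),z)[0],1)) for z in zs])
```

```text
248.3 [(-0.0237, np.float64(31.6))]
241.5 [(-0.0137, np.float64(31.6)), (-0.0152, np.float64(32.1)), (-0.017, np.float64(32.7))]
236.5 [(-0.0137, np.float64(34.2)), (-0.0152, np.float64(34.7)), (-0.017, np.float64(35.2))]
228.3 [(-0.008, np.float64(36.7)), (-0.004, np.float64(35.5)), (0, np.float64(34.4)), (0.004, np.float64(33.3))]
222 [(-0.008, np.float64(39.9)), (-0.004, np.float64(38.9)), (0, np.float64(37.8)), (0.004, np.float64(36.7)), (0.0063, np.float64(36.1))]
```

```bash
cat > goal.py <<'E'
from pose import *
th,sx,sz=np.radians(16.4),.0022,-.0002
E=rot(np.array([.0343,-.0005,-.0087]),th)+[sx,0,sz]
C=np.array([.569,.308,.241]);az,t=-1.383,.2928
n=np.array([np.cos(t)*np.cos(az),np.cos(t)*np.sin(az),-np.sin(t)])
yaw=az+np.pi;goal=C+.1*n
Rt=R.from_euler('xyz',[np.pi,0,yaw]).as_matrix();tcp=goal-Rt@E
o=r.get_obs();Rn=R.from_euler('xyz',o['orientation']).as_matrix()
print('E',E,'goal',goal,'tcp',tcp,'now',o['position'],o['orientation'])
print('tool shift',Rn.T@(tcp-o['position']),'turn',-(yaw-o['orientation'][2]),'dist to go',np.linalg.norm(tcp-o['position']))
E
python3 goal.py
```

```text
E [ 0.038  -0.0005 -0.019 ] goal [0.5869 0.2139 0.2121] tcp [0.5945 0.1767 0.1931] now [0.4906 0.0542 0.1278] [ 3.1415  0.0046 -0.15  ]
tool shift [ 0.084  -0.1367 -0.0657] turn -1.9086294354767492 dist to go 0.1734014358313142
```

```bash
python3 inch.py '0 0.01 -0.01 -0.03 -0.1; 0 0.03 -0.03 -0.05 -0.22; 0 0.05 -0.05 -0.065 -0.34; 0 0.07 -0.07 -0.065 -0.46; 0 0.09 -0.085 -0.065 -0.58; 0 0.0985 -0.092 -0.065 -0.7; 0 0.0985 -0.092 -0.065 -0.82; 0 0.0985 -0.092 -0.065 -0.94; 0 0.0985 -0.092 -0.065 -1.06; 0 0.0985 -0.092 -0.065 -1.15' 35; python3 inch.py '0 0 0 0 -0.12; 0 0 0 0 -0.24; 0 0 0 0 -0.36; 0 0 0 0 -0.48; 0 0 0 0 -0.6; 0 0 0 0 -0.7; 0 0 0 0 -0.759; 0 0 0 0 -0.759; 0 0 0 0 -0.759; 0 0 0 0 -0.759'; python3 goal.py; python3 term.py t4 >/dev/null; python3 pose.py t4
```

```text
clock: 16.43
position: [0.6015, 0.1301, 0.1905]
orientation: [-3.135, 0.004, 1.005]
force: [-0.1, -0.1, -0.5]
gripper_width: 0.484
grip_force: 35.0
clock: 17.27
position: [0.6027, 0.13, 0.1926]
orientation: [-3.138, -0.001, 1.757]
force: [0.1, -0.1, -0.8]
gripper_width: 0.484
grip_force: 35.0
E [ 0.038  -0.0005 -0.019 ] goal [0.5869 0.2139 0.2121] tcp [0.5945 0.1767 0.1931] now [0.6027 0.13   0.1926] [-3.1382 -0.0006  1.7574]
tool shift [ 0.0474  0.0006 -0.0005] turn -0.0011524353188452352 dist to go 0.047428095770960826
4 1
deg 16.22 +- 0.45 slip fwd,down,side mm [2.143  0.0747 1.7897] +- [0.5027 0.9018 0.0631] rms px 0.14264237143972283
```

```bash
python3 inch.py '0 0.012 0 0 0; 0 0.025 0 0 0; 0 0.037 0 0 0; 0 0.044 0 0 0; 0 0.047 0 0 0; 0 0.047 0 0 0; 0 0.047 0 0 0; 0 0.047 0 0 0'; python3 goal.py; python3 term.py t5 ; python3 pose.py t5
```

```text
clock: 17.98
position: [0.595, 0.176, 0.1945]
orientation: [3.142, 0.0, 1.759]
force: [0.5, -0.9, -0.9]
gripper_width: 0.489
grip_force: 35.0
E [ 0.038  -0.0005 -0.019 ] goal [0.5869 0.2139 0.2121] tcp [0.5945 0.1767 0.1931] now [0.595  0.176  0.1945] [3.1415 0.0002 1.7586]
tool shift [ 0.0008 -0.0004  0.0014] turn -2.2870272534003533e-05 dist to go 0.0016179916959652505
terminals [[287.7391 281.2174]
 [308.169  281.4085]
 [329.     281.5   ]
 [349.4557 281.443 ]] triangle [[319.3946 339.5184]] pos [0.595  0.176  0.1945] force [ 0.5372 -0.8796 -0.9294] w 0.4893985186877317
deg 7.792226013779197
deg 8.193296470370772
deg 8.365183808910018
deg 8.250592249883853
deg 23.262086482311425
4 1
deg 16.30 +- 0.44 slip fwd,down,side mm [ 2.207  -0.0291  1.7857] +- [0.5019 0.9005 0.063 ] rms px 0.156454095563266
```

Run:
```python
from pose import *
print(ct[1],ct[2],m['cx'],m['cy'],m['fx']); print([proj(ct,X) for X in q]); print(q)
for k in('t3','t4','t5'):
    i=cv2.imread(f'pics/w{k}.png');h=cv2.cvtColor(i,cv2.COLOR_BGR2HSV);mk=cv2.inRange(h,(12,90,60),(30,255,255));n,l,st,ce=cv2.connectedComponentsWithStats(mk)
    print(k,[(ce[j].round(1),st[j,4]) for j in range(1,n) if st[j,4]>15 and 270<ce[j][0]<370])
```

```text
[[-0.0003 -0.9571 -0.2897]
 [ 1.     -0.0003  0.0002]
 [-0.0003 -0.2897  0.9571]] [ 0.0856  0.0008 -0.1788] 318.0560492849844 233.85247484784628 356.8891453374035
[array([284.5864, 277.6173]), array([304.762 , 277.6144]), array([324.7575, 277.6117]), array([344.7522, 277.6089]), array([316.2486, 349.894 ])]
[[ 0.017  -0.0149 -0.0237]
 [ 0.017  -0.0054 -0.0237]
 [ 0.017   0.004  -0.0237]
 [ 0.017   0.0135 -0.0237]
 [-0.0225 -0.0001 -0.0237]]
t3 [(array([287.5, 281.4]), np.int32(78)), (array([308.3, 281.5]), np.int32(76)), (array([328.7, 281.6]), np.int32(76)), (array([349.5, 281.4]), np.int32(79)), (array([319.5, 339.6]), np.int32(297))]
t4 [(array([287.8, 281.2]), np.int32(68)), (array([308.2, 281.4]), np.int32(72)), (array([328.9, 281.5]), np.int32(71)), (array([349.5, 281.4]), np.int32(79)), (array([319.4, 339.5]), np.int32(295))]
t5 [(array([287.7, 281.2]), np.int32(69)), (array([308.2, 281.4]), np.int32(71)), (array([329. , 281.5]), np.int32(70)), (array([349.5, 281.4]), np.int32(79)), (array([319.4, 339.5]), np.int32(299))]
```

```bash
python3 inch.py '0 0.001 -0.001 0.0014 0; 0 0.001 -0.001 0.0014 0; 0 0.001 -0.001 0.0014 0; 0 0.001 -0.001 0.0014 0; 0 0.001 -0.001 0.0014 0; 0 0.001 -0.001 0.0014 0'; sed -i 's/-.0005,-.0087/0,-.0087/' goal.py; python3 goal.py
python3 - <<'E'
from h import *
out=[]
C=np.array([.569,.308,.241]);n=np.array([np.cos(.2928)*np.cos(-1.383),np.cos(.2928)*np.sin(-1.383),-np.sin(.2928)])
for nme,(x0,y0,x1,y1) in(('scene',(230,180,380,300)),('top',(210,190,310,270))):
    i=r.capture(nme)[:,:,::-1].copy();cv2.imwrite(f'pics/{nme}9.png',i)
    c=cam(nme);f=4
    v=cv2.resize(i[y0:y1,x0:x1],None,fx=f,fy=f,interpolation=cv2.INTER_CUBIC)
    for k in(0,.1):
        p=((proj(c,C+k*n)-[x0,y0])*f+f/2-.5).round().astype(int);cv2.circle(v,tuple(int(a) for a in p),3,(0,0,255),-1)
    out.append(v)
b=np.zeros((480,800-600,3),np.uint8)
w=cv2.resize(out[1],(200,160));b[:160]=w
cv2.imwrite('pics/z9.png',np.hstack([out[0],b]))
E
```

```text
clock: 18.53
position: [0.5938, 0.177, 0.1931]
orientation: [3.141, 0.0, 1.759]
force: [0.5, 0.6, -1.3]
gripper_width: 0.491
grip_force: 35.0
E [ 0.038  0.    -0.019] goal [0.5869 0.2139 0.2121] tcp [0.594  0.1767 0.1931] now [0.5938 0.177  0.1931] [3.1415 0.     1.7587]
tool shift [-0.0003  0.0001 -0.    ] turn 0.00010531604418484442 dist to go 0.0003540398777563373
```

View pics/z9.png

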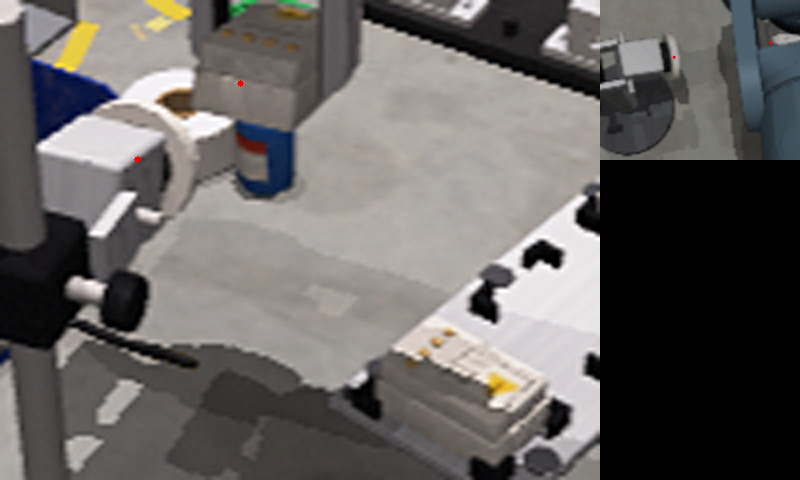

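The end face spans about (195–305, 55–125) with the goal mark (240,83) near its centre, the lens mark sits in the ring at (137,159), and the tilt matches the camera. I'll hand it in.

```bash
python3 inch.py '0 0 0 0 0; 0 0 0 0 0; 0 0 0 0 0; 0 0 0 0 0' && python3 -c "
from bench import r
print(r.get_obs()['qvel']);print(r.finish_job())"
```

```text
clock: 18.97
position: [0.5937, 0.1771, 0.1931]
orientation: [-3.142, 0.0, 1.759]
force: [-0.2, -0.5, 0.1]
gripper_width: 0.486
grip_force: 35.0
[-7.65028352e-04  7.93591796e-04  6.36958158e-05  3.32138857e-04
 -5.21184837e-04 -9.62568998e-04]
the job is handed in; nothing more can be done
None
```

The job is handed in at about 19 s (no verdict shown): the stamp stands upright on the bench beside the tray, and the module is held still with its terminal end facing the lens at about 10 cm, tilted about 16.3° against my estimate of 16.8° for the lens axis.

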